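# Castor valve to the top

### The job

The braked castor is bolted wheel-up on its service board for a tyre-pressure check. Let its foot brake fully off, turn the wheel by the tyre, not by the valve stem, until the valve stem is at the top, straight above the axle, and then put the brake fully on again so that the wheel stays there. Leave the goods around it where they are.

Things in the scene. Friction and masses are not known exactly. Their poses are not given: they have to be found in the camera images.
- castor: Zinc-plated castor bolted upside down on a fixed 250 x 170 x 18 mm plywood board; it cannot move or swivel. Origin: on the bench top, straight below the axle; z up. Its x is level, square to the axle: the pedal reaches out towards -x, the board runs from x = -80 to +170 mm. Its y is along the axle; the valve is on the wheel's -y face.
- axle (a point): Centre of the wheel, on the axle, 158 mm above the bench. The fork legs (outer faces 43 mm, axle nuts 54 mm either side of the wheel's middle plane) stand below the axle and up to 22 mm above it; the upper half of the wheel is free on both sides.
- wheel_top (a point): Top of the tyre, fixed point straight above the axle, 258 mm above the bench. Tyre: black, block tread, 200 mm diameter, 47 mm wide (30 mm at full diameter). Closed fingertips pressed on the tread with 5 to 15 N and drawn along carry it with them (grips like rubber); it can also be pinched.
- wheel (a joint): Angle of the wheel on its axle, rad, no stops (may read beyond +-pi): 0 or any whole number of turns = valve stem at the top. Grows when the top of the tyre moves towards the castor's +x (away from the pedal). Brake off: about 0.12 N m of drag, the wheel soon stops when let go. Brake on: held against 1 N m.
- valve_tip (a point): Outer end of the valve stem: brass, 9 mm thick, with a 10 mm black cap, standing sideways out of the grey rim on the castor's -y face; tip 51 mm from the axle line and 37 mm from the wheel's middle plane (14 mm proud of the tyre's side). Much longer than the four rim bolts. It starts anywhere but near the top.
- pedal (a joint): Foot brake, rad: 0 = pedal fully down, brake off; 0.40 = pedal fully up, brake fully on, its shoe bar pressed into the tread (it starts so). Stops at both ends; stays where it is left. At the tread it takes 5 to 9 N to press it down, and 11 N to lift it, rising to 15 N near the top as the shoe bites.
- pedal_hinge (a point): Hinge axis of the pedal, level, along the castor's y: 96 mm from the axle towards the castor's -x, 84 mm above the bench.
- pedal_tread (a point): Middle of the pedal tread's upper face, 80 mm out from the hinge. Steel channel 44 mm wide (along y), from 46 to 110 mm out, 15 mm deep, small upturned lip at the outer end. About 85 mm above the bench with the brake off, 31 mm higher with it on. Press it down from above; pinch it by its two sides to lift it.
- drum: Bystander: brake drum, dark cast iron, 208 mm across, 68 mm high. Origin: centre of its underside.
- bearing: Bystander: steel wheel bearing, 85 mm across, 23 mm high, lying near the castor. Origin: centre of its underside.
- seal: Bystander: black rubber oil seal, a ring of 110 mm, 12 mm high, on the pedal's side of the castor. Origin: centre of its underside.
- gauge: Bystander: tyre-pressure gauge lying near the castor, 72 mm dial, 31 mm high, brass stem reaching 129 mm out along its x. Origin: under the dial's centre.
- trackrod: Bystander: brass-coloured track-rod end, 163 mm long, 60 mm high. Origin: under its ball head; the shank runs 140 mm along its x.
- gaiter: Bystander: black rubber gaiter, a ribbed cone, 72 mm across, 78 mm high. Origin: centre of its underside.
- oil: Bystander: amber bottle, 68 mm across, 190 mm high. Origin: centre of its underside.
- carton: Bystander: white carton, 100 x 100 x 125 mm high. Origin: centre of its underside.

How it is judged:
By the outcome, as a careful person would: the job done as asked, in the order asked, and still so for the second after the job is handed in, with the robot touching nothing.
It also fails if it takes over 72 s, if anything falls off the work surface, if the arm or the gripper's body presses on something with over 40 N, if the wrist force passes 120 N, or if a joint passes its speed limit or range.

### The arm

A 6-joint arm with a two-finger parallel gripper is mounted at the origin on the work surface. World frame = base frame: x ahead of the robot, y to its left, z up, the work surface at z = 0. Lengths are in m, angles in rad, forces in N, time in s.
With the tool pointing down it reaches from about 0.425 to 0.95 m from the base axis. Payload 3.5 kg.
Tool frame: the origin (TCP) lies between the finger pads; the fingertips stand 22 mm ahead of it and the grasp point (between the pads) lies 3 mm ahead of it (ctrl.nose_length is the z of the fingertips in the tool frame, in m); z points along the fingers, y is the line along which they close (so a half turn about z gives the same grasp; the last joint's range is limited). The gripper opens to 85 mm and grips with 20 to 120 N. Pads are 22 mm wide; open, the fingers measure 114 mm over their backs; the gripper's body (76 mm by 85 mm) begins 54 mm behind the grasp point. The pads swing forward as they close: fully open they stand 13 mm farther back than shut.
Start: joints at [1.104, 0.286, 1.577, -0, 1.279, -0.15], TCP at [0.21, 0.641, 0.253] pointing down, gripper open.
Joint ranges: [-2.77, 2.77], [-0.9, 2.22], [0.21, 2.48], [-1.53, 4.67], [0.24, 2.81], [-2.84, 2.84]. Speed limits (rad/s): [2.79, 2.79, 3.14, 3.14, 3.14, 3.14].

### API

Orientations are given as a unit quaternion [x, y, z, w].
In Python, from plant import ctrl gives the robot as it stands. The module is installed in compiled form; this text tells all that it offers.
- The arm moves only by the tool send_rows, never from a script. Its argument "rows" is text: rows parted by semicolons, each of 7 numbers parted by spaces: the turn, a rotation vector about the tool's x, y, z in normalised numbers (1 is 360 degrees), then the shift along the tool's x, y, z in fractions of the full range, 1 being 80 cm, then the opening, from -1 (shut) to 1 (fully open). A call has 1 to 8 rows; each row is the pose to reach, as a shift and turn from the pose commanded when the call began, along the tool's axes at that moment; what a row does not reach only later rows make up. A row lasts 1/8 s, in which the tool goes at most 62.5 mm and 10.7 degrees, less where a joint would pass 70% of its speed; a pose out of reach is approached as far as the arm can. Shift and turn numbers lie between -1 and 1, and a call with a number outside is refused. A call with a gripper value outside its range is refused whole. The fingers move at their own pace and stop on an object; "grip_force" is the grip in N (left out, the last holds). Time passes only in rows, so rows that repeat a pose let the fingers close. It gives the time, the measured TCP pose, the force, the opening and the grip force at its end, in the units of the state.
- ctrl.get_state(): the state, without advancing time (a new reading comes with each control period).
- ctrl.read_camera(name): name is "scene" or "top" or "wrist"; returns a dict with "color" (480x640x3 uint8, red, green, blue), "fx", "fy", "cx", "cy" (pixels), "extrinsics" (4x4, takes a point from world to camera coordinates). Camera axes: x right, y down, z forward; pixel columns grow to the right and rows downward; lengths in m; the calibration is good to about 2 mm. A picture is of the moment at which its call begins. There is no depth.
- ctrl.sign_off(): hands the job in; it is judged then, once.
Trained networks look in a picture, given as the dict that the camera call returned (one of the last four; its "shot" number tells which), for a name from the list of things; names that differ only in an ending like _2 or _b are one class to them, and where a whole thing is asked for, a point or a joint stands for the part that bears it (a point fixed in the world has none). Each returns a list of dicts, best first, with "p" (0 to 1); they miss things now and then, are a little off and sometimes report something else, mostly with a low value. They report only what shows in the picture. A call takes as long as a camera call.
- ctrl.look_for(picture, target): "position" ([x, y, z] in m, in the coordinates of the camera as it stood for that picture, good to about 4 mm: the middle of the surface that is visible of it).
The state is a dict: "time": time; "qpos": joint angles; "dq": joint speeds; "joint_efforts": joint torques, N m; "eef_pos": TCP position; "tcp_rot": TCP orientation; "contact_force": force on the tool from outside, world axes, zero at the start; "wrist_torque": the same for the moment, N m; "opening": opening from 0.0 (shut) to 1.0 (fully open); "finger_force": force on a finger pad.
Only numpy, scipy, OpenCV 4.12 (cv2) and the standard library are available. Lean on these libraries where they do the work, as an engineer would, in place of code of your own. Each camera call takes 0.05 s, during which the arm holds its last target. There are 200 camera calls.

## Working session

There is one attempt and no reset: what is moved stays moved. The work goes in short steps, Python scripts to look and compute and a tool call to move; the robot and the scene stay as the last step left them, time stands still between calls to the robot, and variables do not carry over. Pictures are saved under pics/ and viewed, at most 10 in all, crops included, and the job is handed in when it is done.

Besides the shell and the picture viewer there is one more tool, called after "Call:" in YAML: its name, and indented under it one key for each argument. send_rows: Moves the arm, as the interface text tells. Its arguments: {"type":"object","properties":{"rows":{"type":"string"},"grip_force":{"type":"number"}},"required":["rows"]}

```bash
mkdir -p pics
cat > h.py <<'E'
import numpy as np, cv2
from plant import ctrl
from scipy.spatial.transform import Rotation as R
def shot(n,f=None):
    p=ctrl.read_camera(n)
    if f: cv2.imwrite('pics/'+f,p['color'][:,:,::-1])
    return p
def find(p,t):
    E=np.array(p['extrinsics']); Ei=np.linalg.inv(E)
    return [(round(d['p'],2),np.round(Ei[:3,:3]@np.array(d['position'])+Ei[:3,3],4).tolist()) for d in ctrl.look_for(p,t)[:2]]
def proj(p,X):
    c=np.array(p['extrinsics'])@np.append(X,1); return p['fx']*c[0]/c[2]+p['cx'],p['fy']*c[1]/c[2]+p['cy']
def tri(obs): # list of (pic,(u,v))
    A=[];b=[]
    for p,(u,v) in obs:
        Ei=np.linalg.inv(np.array(p['extrinsics'])); d=Ei[:3,:3]@[(u-p['cx'])/p['fx'],(v-p['cy'])/p['fy'],1]; d/=np.linalg.norm(d)
        M=np.eye(3)-np.outer(d,d); A.append(M); b.append(M@Ei[:3,3])
    return np.linalg.lstsq(np.vstack(A),np.hstack(b),rcond=None)[0]
E
python3 - <<'E'
from h import *
s=ctrl.get_state();print({k:np.round(v,3).tolist() for k,v in s.items()}, ctrl.nose_length)
for n in ['scene','top']:
    p=shot(n,n+'1.png'); np.save(n+'.npy',p,allow_pickle=True)
    print(n,p['fx'],np.round(p['extrinsics'],3).tolist())
    for t in ['castor','wheel','pedal','pedal_tread','valve_tip','gauge','bearing','seal','drum','oil','carton','gaiter','trackrod']: print(t,find(p,t))
E
```

```text
{'time': 0.0, 'qpos': [1.104, 0.287, 1.578, -0.0, 1.279, -0.15], 'dq': [-0.001, 0.0, -0.0, -0.0, -0.0, 0.001], 'joint_efforts': [0.001, -40.597, -29.263, -0.0, 0.006, 0.0], 'eef_pos': [0.21, 0.641, 0.252], 'tcp_rot': [0.158, 0.987, -0.001, -0.0], 'contact_force': [-0.648, -1.35, 0.813], 'wrist_torque': [0.03, -0.037, 0.036], 'finger_force': 0.0, 'opening': 0.998} 0.022
scene 539.267454557345 [[-0.19, 0.982, -0.015, 0.113], [0.857, 0.158, -0.491, -0.433], [-0.48, -0.106, -0.871, 1.735], [0.0, 0.0, 0.0, 1.0]]
castor [(0.73, [0.586, 0.0353, 0.0954])]
wheel [(0.73, [0.5874, 0.0369, 0.0909]), (0.6, [0.5723, 0.0271, 0.2008])]
pedal [(0.73, [0.517, -0.1327, 0.1109])]
pedal_tread [(0.89, [0.5202, -0.1324, 0.1139]), (0.55, [0.5876, 0.0341, 0.094])]
valve_tip [(0.56, [0.5692, -0.0299, 0.1316]), (0.2, [0.587, 0.0354, 0.0889])]
gauge [(0.64, [0.7289, -0.0187, 0.0294])]
bearing [(0.7, [0.6713, -0.1613, 0.0239])]
seal [(0.65, [0.453, -0.3268, 0.0108])]
drum [(0.79, [0.4028, 0.4396, 0.0565]), (0.43, [0.5879, 0.0345, 0.0925])]
oil [(0.92, [0.6191, 0.444, 0.1168]), (0.7, [0.5177, -0.1321, 0.1104])]
c
[... 321 characters left out ...]
, 0.0423, 0.0261]), (0.3, [0.5188, -0.3659, 0.0405])]
wheel [(0.63, [0.5529, 0.0186, 0.2365])]
pedal [(0.66, [0.5096, -0.1291, 0.1119]), (0.27, [0.6735, -0.3715, 0.1258])]
pedal_tread [(0.69, [0.5098, -0.1284, 0.1153])]
valve_tip []
gauge [(0.88, [0.7187, -0.0136, 0.0318])]
bearing [(0.62, [0.5512, 0.0417, 0.0259]), (0.59, [0.6592, -0.1568, 0.0265])]
seal [(0.7, [0.4465, -0.3172, 0.0105]), (0.48, [0.5495, 0.0433, 0.0232])]
drum [(0.68, [0.3769, 0.4409, 0.0552]), (0.41, [0.6599, -0.1531, 0.0278])]
oil [(0.76, [0.5943, 0.4405, 0.1243])]
carton [(0.64, [0.6732, -0.3724, 0.1282])]
gaiter [(0.88, [0.5164, -0.3665, 0.0433])]
trackrod [(0.9, [0.3986, -0.4443, 0.02]), (0.3, [0.5537, 0.0425, 0.025])]
```

View pics/scene1.png

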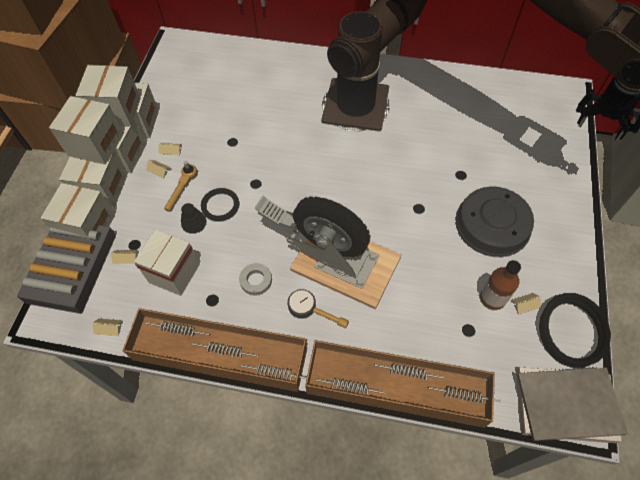

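View pics/top1.png

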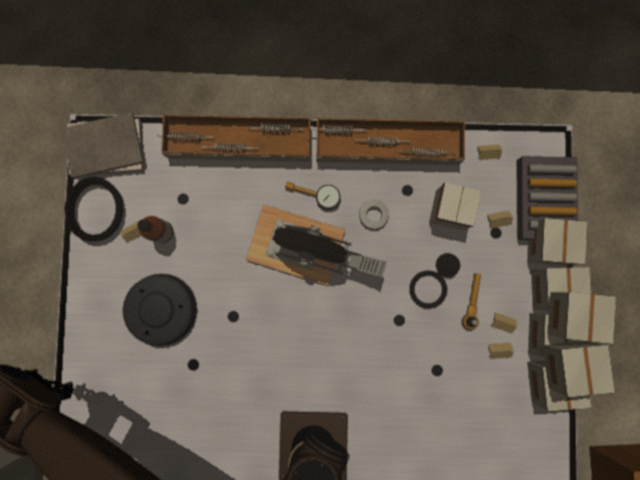

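```bash
cat >> h.py <<'E'
def rel(pos,yaw=None,Rt=None,base=None):
    """rows numbers to go from present (or base=(pos,R)) to pos with tool down, tool x at world yaw (deg)"""
    s=ctrl.get_state(); p0,R0=(np.array(s['eef_pos']),R.from_quat(s['tcp_rot'])) if base is None else base
    if Rt is None:
        c,n=np.cos(np.radians(yaw)),np.sin(np.radians(yaw)); Rt=R.from_matrix(np.array([[c,n,0],[n,-c,0],[0,0,-1.]]))
    return np.round((R0.inv()*Rt).as_rotvec(degrees=True),1).tolist(),np.round(1000*R0.inv().apply(np.array(pos)-p0),1).tolist()
E
python3 - <<'E'
from h import *
print(rel([.48,-.08,.42],76))
S=np.load('scene.npy',allow_pickle=True).item();T=np.load('top.npy',allow_pickle=True).item()
a=cv2.resize(S['color'][180:310,240:410],None,fx=4.6,fy=4.6,interpolation=cv2.INTER_CUBIC)
cv2.imwrite('pics/s_crop.png',a[:,:,::-1])
E
```

```text
([-0.0, 0.0, 85.9], [-481.1, -601.5, -166.7])
```

View pics/s_crop.png

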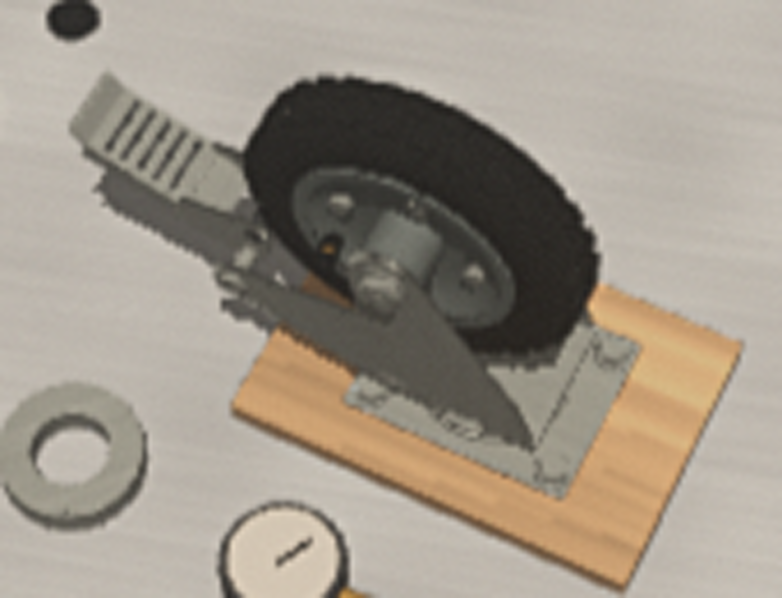

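The crop shows the valve (black cap, brass) at about (330,245), i.e. full-picture (311.7,233.3), on the pedal side of the axle. Board corners are at (235,402), (622,580) and (742,345). Next I'll move for a wrist view.

The rows are not in the units I measure in: shifts go in shares of 80 cm and turns go in shares of 360 degrees. I convert before sending: -600 mm is -0.75, -480 mm is -0.6, 86 degrees is 0.2389.

Call:
send_rows:
  rows: "0 0 0 0 0 -0.2063 1;0 0 0 0 0 -0.2063 1;0 0 0 0 0 -0.2063 1;0 0 0.2389 -0.6 -0.75 -0.2063 0;0 0 0.2389 -0.6 -0.75 -0.2063 0;0 0 0.2389 -0.6 -0.75 -0.2063 0;0 0 0.2389 -0.6 -0.75 -0.2063 -1;0 0 0.2389 -0.6 -0.75 -0.2063 -1"

```text
time: 2.4
eef_pos: [0.3199, 0.3468, 0.4186]
tcp_rot: [0.589, 0.808, 0.0, 0.0]
contact_force: [2.1, 0.5, -0.2]
opening: 0.077
finger_force: 0.0
```

Run:
```python
from h import *
print(rel([.48,-.08,.42],76))
S=np.load('scene.npy',allow_pickle=True).item();T=np.load('top.npy',allow_pickle=True).item()
def ray(p,uv,z):
    Ei=np.linalg.inv(np.array(p['extrinsics'])); d=Ei[:3,:3]@[(uv[0]-p['cx'])/p['fx'],(uv[1]-p['cy'])/p['fy'],1]; return (Ei[:3,3]+d*(z-Ei[2,3])/d[2])
for c in [(235,402),(622,580),(742,345)]: print(np.round(ray(S,(240+c[0]/4.6,180+c[1]/4.6),.018),4))
```

```text
([0.1, -0.0, 31.8], [-455.3, 21.8, -1.4])
[ 0.6172 -0.0776  0.018 ]
[0.6853 0.1573 0.018 ]
[0.527 0.205 0.018]
```

In the tool's units: -455 mm is -0.5688, 22 mm is 0.0275, 30 degrees is 0.0833.

Call:
send_rows:
  rows: "0 0 0.0833 -0.5688 0.0275 0 -1;0 0 0.0833 -0.5688 0.0275 0 -1;0 0 0.0833 -0.5688 0.0275 0 -1;0 0 0.0833 -0.5688 0.0275 0 -1;0 0 0.0833 -0.5688 0.0275 0 -1;0 0 0.0833 -0.5688 0.0275 0 -1;0 0 0.0833 -0.5688 0.0275 0 -1;0 0 0.0833 -0.5688 0.0275 0 -1"

```text
time: 3.4
eef_pos: [0.4827, -0.0798, 0.4178]
tcp_rot: [0.778, 0.629, -0.0, -0.0]
contact_force: [1.3, 0.4, -0.3]
opening: -0.003
finger_force: 0.0
```

Run:
```python
from h import *
s=ctrl.get_state();print(s['eef_pos'],s['tcp_rot'])
p=shot('wrist','w1.png');np.save('w1.npy',p,allow_pickle=True)
print(p['fx'],np.round(np.linalg.inv(np.array(p['extrinsics'])),3).tolist())
for t in ['wheel','pedal_tread','valve_tip','pedal']: print(t,find(p,t))
```

```text
[ 0.48265031 -0.07978543  0.4177645 ] [ 7.77763142e-01  6.28557222e-01 -3.80064635e-04 -4.11658474e-04]
417.007139216115 [[0.978, -0.2, -0.06, 0.498], [-0.209, -0.936, -0.282, -0.006], [0.0, 0.288, -0.957, 0.54], [0.0, 0.0, 0.0, 1.0]]
wheel [(0.6, [0.5439, 0.0044, 0.2517]), (0.35, [0.5336, -0.0012, 0.1665])]
pedal_tread [(0.71, [0.5164, -0.1296, 0.1144]), (0.57, [0.6642, -0.1581, 0.0263])]
valve_tip []
pedal [(0.72, [0.5147, -0.128, 0.1156])]
```

View pics/w1.png

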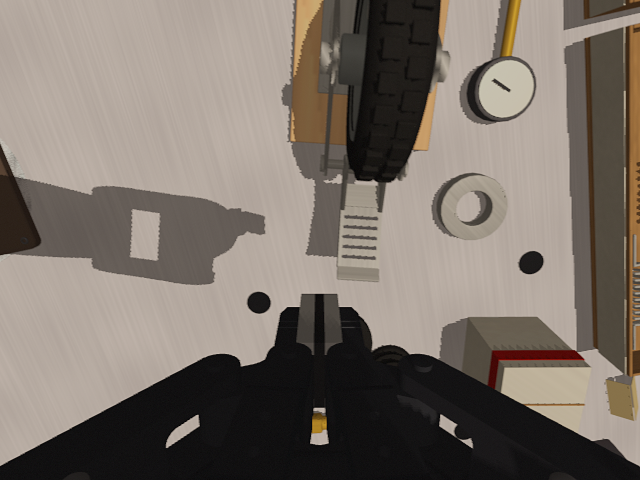

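The wrist view shows the pedal at columns 337–381, rows 180–282. The lip is at rows 268–281, its corners about (337,279) and (379,281), and the wheel is above it with the gauge and bearing to the right.

Run:
```python
from h import *
from scipy.optimize import least_squares
S=np.load('scene.npy',allow_pickle=True).item();T=np.load('top.npy',allow_pickle=True).item();W=np.load('w1.npy',allow_pickle=True).item()
f=lambda c:(240+c[0]/4.6,180+c[1]/4.6)
print('lipL',tri([(W,(337,279)),(S,f((107,73)))]),'lipR',tri([(W,(379,281)),(S,f((70,128)))]))
def cw(q,P): c,n=np.cos(q[2]),np.sin(q[2]); return np.array([q[0]+c*P[0]-n*P[1],q[1]+n*P[0]+c*P[1],P[2]])
obs=[(S,f((235,402)),(-.08,-.085,.018)),(S,f((622,580)),(.17,-.085,.018)),(S,f((742,345)),(.17,.085,.018)),
 (W,(289,142),(-.08,.085,.018)),(W,(429,150),(-.08,-.085,.018))]
r=least_squares(lambda q:np.hstack([np.array(proj(p,cw(q,P)))-uv for p,uv,P in obs]),[.558,.023,1.28])
q=r.x;print(q,np.degrees(q[2]),np.round(r.fun,1)); np.save('q.npy',q)
for h,o in [('lip',.110),('tread',.080)]:
  a=.39; P=(-.096-o*np.cos(a),0,.084+o*np.sin(a)); print(h,cw(q,P),proj(W,cw(q,P)),proj(S,cw(q,P)))
print('wheel top edge', proj(W,cw(q,(0,0,.258))),'axle S',proj(S,cw(q,(0,0,.158))))
uv=np.array(f((330,245)))
for a in np.arange(-180,180,10):
  P=(.051*np.sin(np.radians(a)),-.037,.158+.051*np.cos(np.radians(a))); d=np.hypot(*(np.array(proj(S,cw(q,P)))-uv))
  if d<6: print(a,round(d,1))
```

```text
lipL [ 0.48128204 -0.17442867  0.13193964] lipR [ 0.5237896  -0.18435539  0.13625195]
[0.55955355 0.02162224 1.29439513] 74.16337818558965 [-0.5  0.7  1.7  1.2  1.4 -0.7  0.9 -0.  -1.   1.3]
lip [ 0.50559126 -0.16861229  0.12582073] (np.float64(358.1784698349506), np.float64(267.7927500002706)) (np.float64(263.5838930727166), np.float64(205.276923513901))
tread [ 0.51316335 -0.1419182   0.11441507] (np.float64(359.6290660358703), np.float64(239.6464059839287)) (np.float64(273.30070441517285), np.float64(211.62584688690347))
wheel top edge (np.float64(407.07013504805633), np.float64(45.01227244418442)) axle S (np.float64(331.8842037342416), np.float64(228.0036952698122))
-120 5.2
-110 4.5
-100 4.8
-90 5.4
-80 6.0
```

```bash
python3 - <<'E'
from h import *
S=np.load('scene.npy',allow_pickle=True).item()
def cw(q,P): c,n=np.cos(q[2]),np.sin(q[2]); return np.array([q[0]+c*P[0]-n*P[1],q[1]+n*P[0]+c*P[1],P[2]])
q=np.load('q.npy'); im=cv2.resize(S['color'][180:310,240:410],None,fx=4.6,fy=4.6,interpolation=cv2.INTER_CUBIC)[:,:,::-1].copy()
def dot(P,c): u,v=proj(S,cw(q,P)); cv2.circle(im,(int((u-240)*4.6+2),int((v-180)*4.6+2)),3,c,-1)
for a in range(0,360,15):
  r=np.radians(a); dot((.051*np.sin(r),-.037,.158+.051*np.cos(r)),(0,0,255) if a else (0,255,255)); dot((.1*np.sin(r),0,.158+.1*np.cos(r)),(0,255,0))
dot((0,-.054,.158),(255,0,0)); dot((-.096-.0738,0,.114),(255,0,255))
cv2.imwrite('pics/s_ov.png',im)
print(rel(cw(q,(-.169,0,.18)),np.degrees(q[2])), cw(q,(-.169,0,.18)))
E
cat >> h.py <<'E'
q=np.load('q.npy')
def cw(q,P): c,n=np.cos(q[2]),np.sin(q[2]); return np.array([q[0]+c*P[0]-n*P[1],q[1]+n*P[0]+c*P[1],P[2]])
E
```

```text
([0.0, -0.0, 4.1], [-57.8, 44.1, 238.6]) [ 0.51343426 -0.14096315  0.18      ]
```

View pics/s_ov.png

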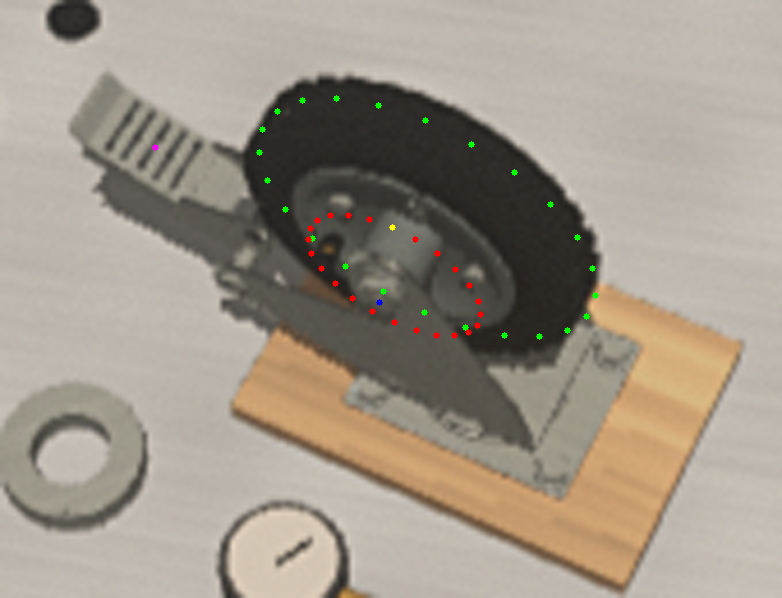

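The overlay fits within about 2 px. The valve tip is at roughly −115° (pedal side, a little below the axle). Now to the pedal.

In the tool's units: 255 mm is 0.3188, 250 mm is 0.3125, 4 degrees is 0.0111.

Call:
send_rows:
  rows: "0 0 0.0111 -0.0775 0.055 0.1875 -1;0 0 0.0111 -0.0775 0.055 0.2975 -1;0 0 0.0111 -0.0775 0.055 0.3125 -1;0 0 0.0111 -0.0775 0.055 0.3125 -1;0 0 0.0111 -0.0775 0.055 0.3188 -1;0 0 0.0111 -0.0775 0.055 0.3188 -1;0 0 0.0111 -0.0775 0.055 0.3188 -1"

```text
time: 4.53
eef_pos: [0.5144, -0.1466, 0.1667]
tcp_rot: [0.798, 0.603, 0.001, 0.002]
contact_force: [0.5, -0.8, -0.1]
opening: -0.0
finger_force: 0.0
```

Run:
```python
from h import *
print(rel(cw(q,(-.173,0,.105)),np.degrees(q[2])))
p=shot('wrist'); print(find(p,'pedal_tread'),ctrl.get_state()['contact_force'])
```

```text
([0.3, 0.1, 0.0], [1.2, -2.8, 61.7])
[(0.94, [0.5219, -0.1166, 0.1097]), (0.47, [0.5363, -0.0614, 0.2063])] [-0.49371389  0.67419542  1.3159921 ]
```

In the tool's units: 59 mm is 0.0738, 55 mm is 0.0688.

Call:
send_rows:
  rows: "0 0 0 0 -0.0038 0.0313 -1;0 0 0 0 -0.0038 0.04 -1;0 0 0 0 -0.0038 0.0475 -1;0 0 0 0 -0.0038 0.055 -1;0 0 0 0 -0.0038 0.0625 -1;0 0 0 0 -0.0038 0.0688 -1;0 0 0 0 -0.0038 0.0738 -1;0 0 0 0 -0.0038 0.0738 -1"

```text
time: 5.62
eef_pos: [0.5115, -0.148, 0.1076]
tcp_rot: [0.798, 0.603, 0.0, 0.003]
contact_force: [-0.1, -4.7, 5.0]
opening: 0.003
finger_force: 2.5
```

In the tool's units: 6 mm is 0.0075, 4 mm is 0.005.

Call:
send_rows:
  rows: "0 0 0 0 0 0.0025 -1;0 0 0 0 0 0.005 -1;0 0 0 0 0 0.0075 -1;0 0 0 0 0 0.0075 -1"

```text
time: 6.12
eef_pos: [0.5119, -0.1482, 0.1068]
tcp_rot: [0.797, 0.603, -0.001, 0.002]
contact_force: [-14.9, 0.0, 31.0]
opening: 0.002
finger_force: 16.0
```

In the tool's units: -240 mm is -0.3, -220 mm is -0.275.

Call:
send_rows:
  rows: "0 0 0 0 0 -0.075 -1;0 0 0 0 0 -0.15 0;0 0 0 0 0 -0.225 1;0 0 0 0 0 -0.275 1;0 0 0 0 0 -0.3 1;0 0 0 0 0 -0.3 1"

```text
time: 6.88
eef_pos: [0.51, -0.1458, 0.3397]
tcp_rot: [0.798, 0.603, 0.001, 0.001]
contact_force: [-0.2, 0.2, -0.8]
opening: 0.999
finger_force: 0.0
```

```bash
cat >> h.py <<'E'
def hand(th,rho,dy=0):
    t=np.radians(th); c,n=np.cos(q[2]),np.sin(q[2]); C=np.array([[c,-n,0],[n,c,0],[0,0,1]])
    M=np.array([[np.cos(t),0,-np.sin(t)],[0,-1,0],[-np.sin(t),0,-np.cos(t)]])
    return dict(pos=cw(q,(rho*np.sin(t),dy,.158+rho*np.cos(t))),Rt=R.from_matrix(C@M))
def valve(p,dbg=False): return find(p,'valve_tip')
E
python3 - <<'E'
from h import *
print(ctrl.get_state()['contact_force'])
for t in ['scene','wrist']:
  p=shot(t,t+'2.png'); print(find(p,'pedal_tread'),find(p,'valve_tip'),find(p,'wheel'))
print(rel(**hand(-30,.165)));print(rel(**hand(-30,.094)))
E
```

```text
[-0.22587084  0.21386226 -0.76063463]
[(0.68, [0.5222, -0.1353, 0.0833]), (0.26, [0.7306, -0.0165, 0.028])] [(0.53, [0.5703, -0.032, 0.132])] [(0.64, [0.5726, 0.0297, 0.2031])]
[(0.64, [0.5179, -0.1286, 0.0881]), (0.27, [0.4504, -0.3172, 0.015])] [] [(0.82, [0.5362, -0.0422, 0.2288])]
([-0.1, 30.0, -0.1], [92.1, 2.7, 36.1])
([-0.1, 30.0, -0.1], [127.5, 2.8, 97.6])
```

In the tool's units: 127 mm is 0.1588, 110 mm is 0.1375, 30 degrees is 0.0833.

Call:
send_rows:
  rows: "0 0.0278 0 0.115 0.0038 0.045 1;0 0.0556 0 0.115 0.0038 0.045 1;0 0.0833 0 0.115 0.0038 0.045 1;0 0.0833 0 0.115 0.0038 0.045 1;0 0.0833 0 0.115 0.0038 0.045 1;0 0.0833 0 0.1375 0.0038 0.0838 1;0 0.0833 0 0.1588 0.0038 0.1213 1;0 0.0833 0 0.1588 0.0038 0.1213 1"

```text
time: 8.28
eef_pos: [0.5462, -0.0228, 0.2396]
tcp_rot: [0.77, 0.583, 0.205, -0.158]
contact_force: [0.0, -0.4, 0.7]
opening: 0.997
finger_force: 0.0
```

Run:
```python
from h import *
print(ctrl.get_state()['contact_force'])
print(rel(**hand(-30,.094)))
p=shot('wrist','w3.png')
```

```text
[ 0.00169241 -0.38180074  0.72956168]
([-0.3, 0.0, -0.0], [-0.7, 0.7, -0.2])
```

View pics/w3.png

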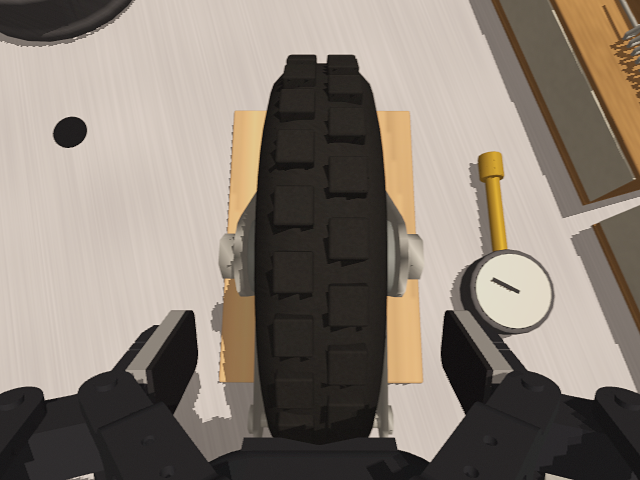

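Fingers straddle the tyre, which is centred at column 321. I'll close on it.

Call:
send_rows:
  rows: "0 0 0 0 0 0 0.4;0 0 0 0 0 0 -1;0 0 0 0 0 0 -1;0 0 0 0 0 0 -1;0 0 0 0 0 0 -1;0 0 0 0 0 0 -1"
  grip_force: 30

```text
time: 9.07
eef_pos: [0.546, -0.0247, 0.2432]
tcp_rot: [0.77, 0.583, 0.205, -0.157]
contact_force: [-7.5, -1.7, 6.5]
opening: 0.534
finger_force: 33.8
```

Run:
```python
from h import *
h=hand(-30,.094)
for t in [-22,-14,-6,2,10,18,26,34]: print(t,rel(**hand(t,.094),base=(h['pos'],h['Rt'])))
```

```text
-22 ([0.0, -8.0, 0.0], [13.1, 0.0, 0.9])
-14 ([0.0, -16.0, 0.0], [25.9, 0.0, 3.6])
-6 ([0.0, -24.0, 0.0], [38.2, 0.0, 8.1])
2 ([0.0, -32.0, -0.0], [49.8, -0.0, 14.3])
10 ([0.0, -40.0, -0.0], [60.4, 0.0, 22.0])
18 ([0.0, -48.0, -0.0], [69.9, 0.0, 31.1])
26 ([0.0, -56.0, 0.0], [77.9, -0.0, 41.4])
34 ([0.0, -64.0, 0.0], [84.5, 0.0, 52.8])
```

In the tool's units: 84.5 mm is 0.1056, 77.9 mm is 0.0974, -64 degrees is -0.1778.

Call:
send_rows:
  rows: "0 -0.0222 0 0.0164 0 0.0011 -1;0 -0.0444 0 0.0324 0 0.0045 -1;0 -0.0667 0 0.0478 0 0.0101 -1;0 -0.0889 0 0.0623 0 0.0179 -1;0 -0.1111 0 0.0755 0 0.0275 -1;0 -0.1333 0 0.0874 0 0.0389 -1;0 -0.1556 0 0.0974 0 0.0518 -1;0 -0.1778 0 0.1056 0 0.066 -1"

```text
time: 10.07
eef_pos: [0.5738, 0.0725, 0.2397]
tcp_rot: [0.764, 0.575, -0.235, 0.176]
contact_force: [-2.8, -0.2, -1.0]
opening: 0.527
finger_force: 33.3
```

Run:
```python
from h import *
p=shot('scene','s3.png'); print(find(p,'valve_tip'),ctrl.get_state()['contact_force'])
for t in [34]: print(t,rel(**hand(t,.094)))
```

```text
[(0.71, [0.5377, -0.3722, 0.0424])] [-4.9439156   2.03713337  4.44689896]
34 ([-0.1, 0.2, 0.1], [-0.2, 0.2, 3.0])
```

In the tool's units: -75 mm is -0.0938, -40 mm is -0.05.

Call:
send_rows:
  rows: "0 0 0 0 0 0 1;0 0 0 0 0 0 1;0 0 0 0 0 0 1;0 0 0 0 0 -0.05 1;0 0 0 0 0 -0.0938 1;0 0 0 0 0 -0.0938 1"

```text
time: 10.92
eef_pos: [0.5874, 0.1122, 0.3033]
tcp_rot: [0.764, 0.576, -0.23, 0.178]
contact_force: [0.6, -1.0, -0.7]
opening: 1.0
finger_force: 0.0
```

```bash
cat >> h.py <<'E'
def vang(p):
    for pr,P in find(p,'valve_tip'):
        d=np.array(P)-cw(q,(0,0,.158)); x=d[0]*np.cos(q[2])+d[1]*np.sin(q[2]); y=-d[0]*np.sin(q[2])+d[1]*np.cos(q[2])
        print('valve p',pr,'ang',round(np.degrees(np.arctan2(x,d[2])),1),'r',round(np.hypot(x,d[2]),3),'y',round(y,3))
E
python3 - <<'E'
from h import *
p=shot('scene','s3.png'); vang(p);  vang(shot('wrist','w4.png'))
a=cv2.resize(p['color'][160:310,220:410],None,fx=4,fy=4,interpolation=cv2.INTER_CUBIC)
cv2.imwrite('pics/s3c.png',a[:,:,::-1])
print(rel(**hand(-30,.165)))
E
```

```text
valve p 0.74 ang 166.4 r 0.081 y -0.026
valve p 0.36 ang -107.1 r 0.406 y -0.089
([-0.2, 64.1, -0.1], [-146.8, -0.0, 95.9])
```

View pics/s3c.png

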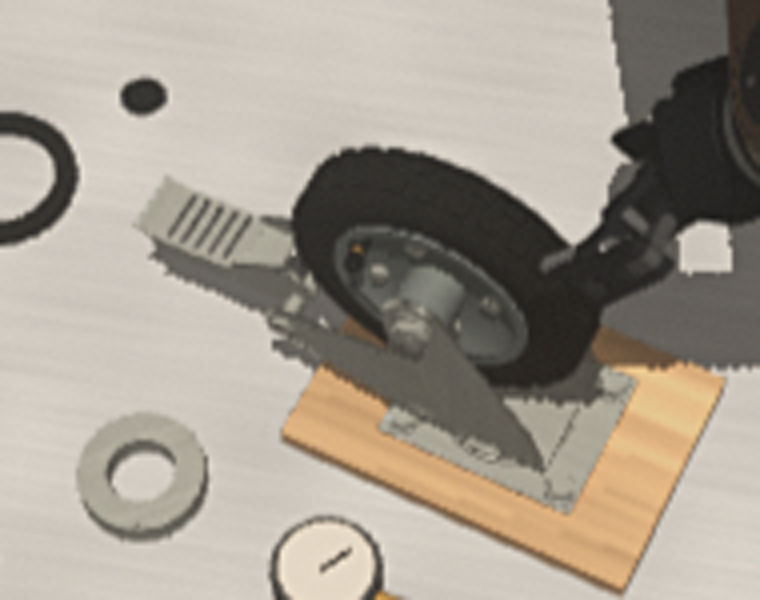

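The valve has moved up to about (352,258) in the crop, around −55° to −65°. I'll regrip and do a second stroke of about 56°.

In the tool's units: -147 mm is -0.1838, 96 mm is 0.12, 64 degrees is 0.1778.

Call:
send_rows:
  rows: "0 0.0278 0 -0.0563 0 0 1;0 0.0556 0 -0.1125 0 0.025 1;0 0.0833 0 -0.1838 0 0.0563 1;0 0.1111 0 -0.1838 0 0.0875 1;0 0.1389 0 -0.1838 0 0.12 1;0 0.1667 0 -0.1838 0 0.12 1;0 0.1778 0 -0.1838 0 0.12 1;0 0.1778 0 -0.1838 0 0.12 1"

```text
time: 12.12
eef_pos: [0.5368, -0.0583, 0.3003]
tcp_rot: [0.772, 0.581, 0.205, -0.157]
contact_force: [0.4, 1.0, -0.3]
opening: 1.0
finger_force: 0.0
```

Run:
```python
from h import *
vang(shot('scene'))
print(rel(**hand(-30,.165)),rel(**hand(-30,.096)))
h=hand(-30,.096)
for t in [-22,-14,-6,2,10,18,26]: print(t,rel(**hand(t,.096),base=(h['pos'],h['Rt'])))
```

```text
([-0.0, 0.0, -0.1], [-1.0, -0.4, 0.5]) ([-0.0, 0.0, -0.1], [-1.0, -0.4, 69.5])
-22 ([0.0, -8.0, 0.0], [13.4, -0.0, 0.9])
-14 ([0.0, -16.0, 0.0], [26.5, -0.0, 3.7])
-6 ([0.0, -24.0, 0.0], [39.0, 0.0, 8.3])
2 ([0.0, -32.0, -0.0], [50.9, 0.0, 14.6])
10 ([0.0, -40.0, -0.0], [61.7, -0.0, 22.5])
18 ([0.0, -48.0, -0.0], [71.3, -0.0, 31.8])
26 ([0.0, -56.0, 0.0], [79.6, -0.0, 42.3])
```

In the tool's units: 69 mm is 0.0863, 35 mm is 0.0438.

Call:
send_rows:
  rows: "0 0 0 -0.0013 0 0.0438 1;0 0 0 -0.0013 0 0.0863 1;0 0 0 -0.0013 0 0.0863 0.4;0 0 0 -0.0013 0 0.0863 -1;0 0 0 -0.0013 0 0.0863 -1;0 0 0 -0.0013 0 0.0863 -1;0 0 0 -0.0013 0 0.0863 -1;0 0 0 -0.0013 0 0.0863 -1"
  grip_force: 30

```text
time: 13.22
eef_pos: [0.546, -0.0247, 0.2444]
tcp_rot: [0.77, 0.583, 0.206, -0.157]
contact_force: [-6.4, 0.3, 2.9]
opening: 0.524
finger_force: 35.1
```

In the tool's units: 79.6 mm is 0.0995, 71.3 mm is 0.0891, -56 degrees is -0.1556.

Call:
send_rows:
  rows: "0 -0.0222 0 0.0168 0 0.0011 -1;0 -0.0444 0 0.0331 0 0.0046 -1;0 -0.0667 0 0.0488 0 0.0104 -1;0 -0.0889 0 0.0636 0 0.0183 -1;0 -0.1111 0 0.0771 0 0.0281 -1;0 -0.1333 0 0.0891 0 0.0398 -1;0 -0.1556 0 0.0995 0 0.0529 -1;0 -0.1556 0 0.0995 0 0.0529 -1"

```text
time: 14.22
eef_pos: [0.5713, 0.0637, 0.2461]
tcp_rot: [0.777, 0.587, -0.181, 0.135]
contact_force: [-5.5, 2.6, 1.6]
opening: 0.53
finger_force: 35.6
```

In the tool's units: -110 mm is -0.1375, -75 mm is -0.0938.

Call:
send_rows:
  rows: "0 0 0 0 0 0 1;0 0 0 0 0 0 1;0 0 0 0 0 0 1;0 0 0 0 0 -0.05 1;0 0 0 0 0 -0.0938 1;0 0 0 0 0 -0.1375 1;0 0 0 0 0 -0.1375 1"

```text
time: 15.1
eef_pos: [0.5864, 0.1086, 0.3483]
tcp_rot: [0.778, 0.587, -0.176, 0.137]
contact_force: [1.0, 0.2, 0.5]
opening: 1.001
finger_force: 0.0
```

Run:
```python
from h import *
p=shot('scene','s4.png'); vang(p);  vang(shot('wrist','w4.png'))
im=cv2.resize(p['color'][205:265,295:375],None,fx=10,fy=10,interpolation=cv2.INTER_CUBIC)[:,:,::-1].copy()
for P,c in [((.051*np.sin(a),-.037,.158+.051*np.cos(a)),(0,0,255) if abs(a)>.01 else (0,255,255)) for a in np.radians(np.arange(-60,61,10))]+[((0,-.054,.158),(255,0,0))]:
  u,v=proj(p,cw(q,P)); cv2.circle(im,(int((u-295)*10+5),int((v-205)*10+5)),3,c,-1)
cv2.imwrite('pics/s4c.png',im)
```

```text
valve p 0.66 ang 163.3 r 0.074 y -0.021
valve p 0.78 ang -2.4 r 0.052 y -0.027
```

View pics/s4c.png

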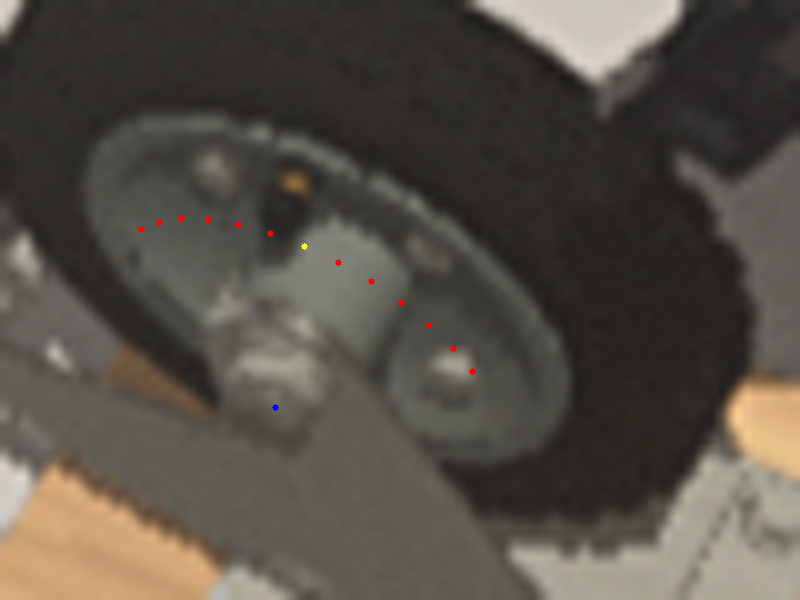

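The valve tip is at about (285,240), just short of the yellow 0° mark, around −5°. I'll take a closer wrist view to refine it.

Run:
```python
from h import *
print(rel(cw(q,(-.10,-.13,.38)),np.degrees(q[2])))
s=ctrl.get_state(); p=shot('wrist');Ei=np.linalg.inv(np.array(p['extrinsics'])); R0=R.from_quat(s['tcp_rot']); print(R0.inv().apply(Ei[:3,3]-s['eef_pos']),R0.inv().apply(Ei[:3,2]))
```

```text
([-0.2, 26.1, -0.0], [-186.7, 129.8, 48.9])
[ 0.0741729  -0.0008537  -0.12244979] [-0.28830949  0.00127299  0.95753643]
```

In the tool's units: -169 mm is -0.2113, -130 mm is -0.1625, 26 degrees is 0.0722.

Call:
send_rows:
  rows: "0 0.0278 0 -0.05 0.05 0 1;0 0.0556 0 -0.1 0.1 0.0125 1;0 0.0722 0 -0.1625 0.1625 0.0375 1;0 0.0722 0 -0.2113 0.1625 0.05 1;0 0.0722 0 -0.2113 0.1625 0.05 1;0 0.0722 0 -0.2113 0.1625 0.05 1;0 0.0722 0 -0.2113 0.1625 0.05 1"

```text
time: 16.23
eef_pos: [0.6635, -0.0887, 0.3818]
tcp_rot: [0.797, 0.603, -0.0, -0.001]
contact_force: [-0.4, -0.4, -0.3]
opening: 1.002
finger_force: 0.0
```

Run:
```python
from h import *
p=shot('wrist','w5.png'); np.save('w5.npy',p,allow_pickle=True); vang(p)
u,v=proj(p,cw(q,(0,-.037,.209))); n=proj(p,cw(q,(0,-.054,.158))); print(u,v,n,proj(p,cw(q,(.051*np.sin(.1),-.037,.158+.051*np.cos(.1)))))
a,b=int(u)-80,int(v)-50; print(a,b); im=cv2.resize(p['color'][max(b,0):b+120,a:a+160],None,fx=5,fy=5,interpolation=cv2.INTER_CUBIC)[:,:,::-1].copy()
print(max(b,0)); 
for w,c in [((u,v),(0,255,255)),(n,(255,0,0))]: cv2.circle(im,(int((w[0]-a)*5),int((w[1]-max(b,0))*5)),3,c,-1)
cv2.imwrite('pics/w5c.png',im)
```

```text
valve p 0.75 ang -2.7 r 0.055 y -0.024
valve p 0.19 ang -107.7 r 0.393 y -0.076
182.16060983365318 108.3720935126066 (np.float64(223.86603845968568), np.float64(109.11299778590438)) (np.float64(181.57918586405214), np.float64(100.43845894193518))
102 58
58
```

View pics/w5c.png

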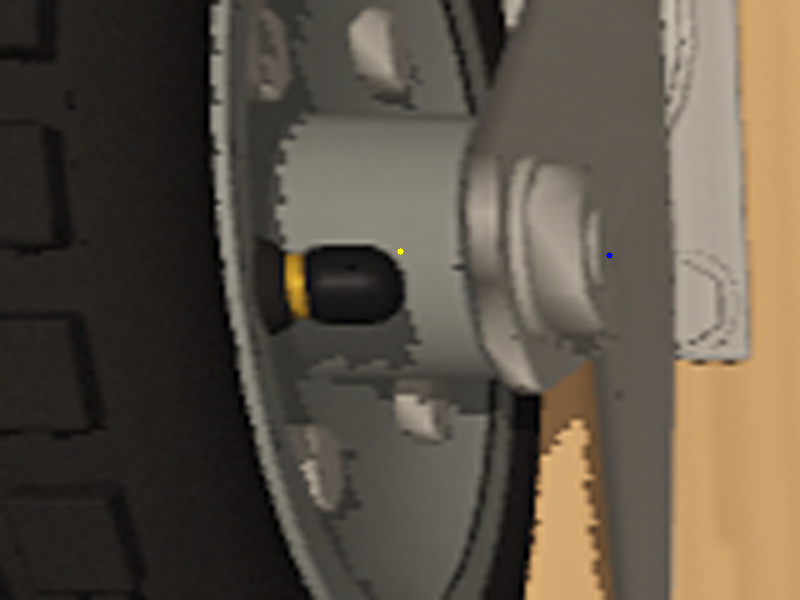

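Clear view: the valve cap axis is at row 285, against about 245 for the axle nut, so the valve sits near −5.7°. I'll pinch at the top and nudge it +5.5°.

Run:
```python
from h import *
print(rel(**hand(0,.165)),rel(**hand(0,.096)))
h=hand(0,.098)
print(rel(**hand(5.6,.098),base=(h['pos'],h['Rt'])))
```

```text
([-0.0, -0.0, 0.1], [77.8, -130.1, 59.3]) ([-0.0, -0.0, 0.1], [77.8, -130.1, 128.3])
([0.0, -5.6, -0.0], [9.6, 0.0, 0.5])
```

In the tool's units: -130 mm is -0.1625, 128 mm is 0.16.

Call:
send_rows:
  rows: "0 0 0 0.0375 -0.0625 0 1;0 0 0 0.075 -0.125 0.025 1;0 0 0 0.0975 -0.1625 0.0738 1;0 0 0 0.0975 -0.1625 0.0738 1;0 0 0 0.0975 -0.1625 0.125 1;0 0 0 0.0975 -0.1625 0.16 1;0 0 0 0.0975 -0.1625 0.16 0.4;0 0 0 0.0975 -0.1625 0.16 0.2"

```text
time: 17.32
eef_pos: [0.5615, 0.02, 0.2569]
tcp_rot: [0.798, 0.603, 0.001, 0.001]
contact_force: [-0.2, -0.7, 1.0]
opening: 0.615
finger_force: 0.0
```

In the tool's units: 9.6 mm is 0.012, 4.8 mm is 0.006, -5.6 degrees is -0.0156.

Call:
send_rows:
  rows: "0 0 0 0 0 0 -1;0 0 0 0 0 0 -1;0 0 0 0 0 0 -1;0 0 0 0 0 0 -1;0 -0.0078 0 0.006 0 0.0003 -1;0 -0.0156 0 0.012 0 0.0006 -1;0 -0.0156 0 0.012 0 0.0006 -1;0 -0.0156 0 0.012 0 0.0006 -1"
  grip_force: 30

```text
time: 18.32
eef_pos: [0.5618, 0.0305, 0.2573]
tcp_rot: [0.797, 0.602, -0.04, 0.028]
contact_force: [-6.5, 2.9, 5.2]
opening: 0.526
finger_force: 35.6
```

Run:
```python
from h import *
print(rel(**hand(5.6,.096)),ctrl.get_state()['contact_force'])
```

```text
([-0.2, -0.0, -0.0], [0.6, 0.3, 3.7]) [-6.52482641  2.89220479  5.23869073]
```

In the tool's units: 130 mm is 0.1625, -128 mm is -0.16, 5.6 degrees is 0.0156.

Call:
send_rows:
  rows: "0 0 0 0 0 0 1;0 0 0 0 0 0 1;0 0 0 0 0 0 1;0 0 0 0 0 -0.075 1;0 0 0 0 0 -0.125 1;0 0.0156 0 -0.0625 0.075 -0.16 1;0 0.0156 0 -0.1125 0.1625 -0.16 1;0 0.0156 0 -0.1125 0.1625 -0.16 1"

```text
time: 19.32
eef_pos: [0.668, -0.0828, 0.3909]
tcp_rot: [0.799, 0.602, 0.0, 0.001]
contact_force: [-0.4, 0.7, -0.8]
opening: 0.995
finger_force: 0.0
```

```bash
cat > look.py <<'E'
from h import *
import sys
p=shot('wrist'); vang(p)
u,v=proj(p,cw(q,(0,-.037,.209))); n=proj(p,cw(q,(0,-.054,.158))); print((u,v),n,proj(p,cw(q,(.051*np.sin(.1),-.037,.158+.051*np.cos(.1)))))
a,b=int(u)-80,max(0,int(v)-50); print(a,b); im=cv2.resize(p['color'][b:b+120,a:a+160],None,fx=5,fy=5,interpolation=cv2.INTER_CUBIC)[:,:,::-1].copy()
for w,c in [((u,v),(0,255,255)),(n,(255,0,0))]: cv2.circle(im,(int((w[0]-a)*5),int((w[1]-b)*5)),3,c,-1)
cv2.imwrite('pics/'+sys.argv[1],im); print(ctrl.get_state()['time'])
E
python3 look.py w6c.png
```

```text
valve p 0.7 ang 4.7 r 0.056 y -0.025
(np.float64(182.03081494218023), np.float64(119.21202327570256)) (np.float64(222.2944023376175), np.float64(118.25743394386834)) (np.float64(181.43961221251962), np.float64(111.60948953301569))
102 69
19.425
```

View pics/w6c.png

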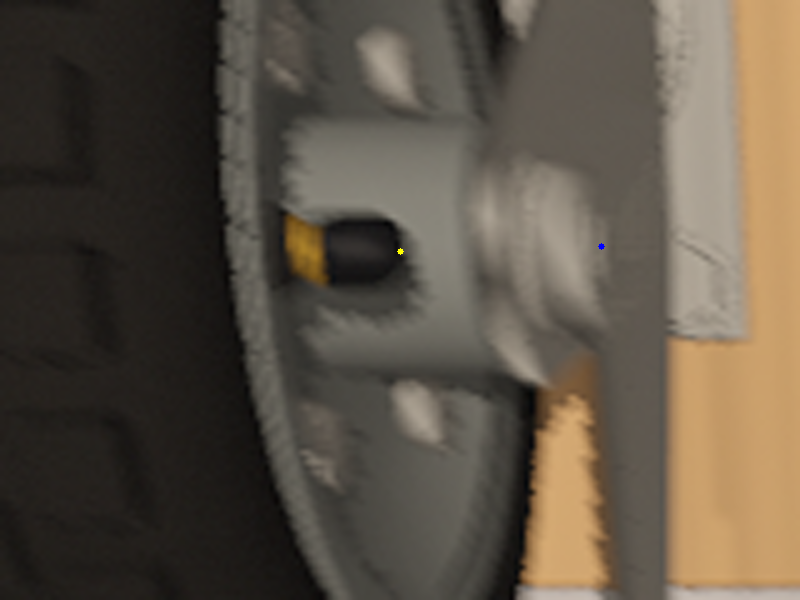

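The picture is slightly blurred because the camera was still moving. The cap axis is at row 251, the predicted 0° row is 251 and the nut is at about 245, so the valve is at 0° within about 1°. Next is the pedal pinch, with the tool leaning outwards and turning with the pedal.

```bash
cat >> h.py <<'E'
def ped(phi,back=0,th0=-22,o=.084,zc=.079):
    f=np.radians(phi); x,z=-o,zc-.084
    h=hand(th0+phi,.1); h['pos']=cw(q,(-.096+x*np.cos(f)+z*np.sin(f),0,.084-x*np.sin(f)+z*np.cos(f)))-back*h['Rt'].as_matrix()[:,2]; return h
E
python3 - <<'E'
from h import *
p=shot('wrist'); vang(p); 
for d in ctrl.look_for(p,'valve_tip')[:1]: P=d['position']; print('px',p['fx']*P[0]/P[2]+p['cx'],p['fy']*P[1]/P[2]+p['cy'],'0deg',proj(p,cw(q,(0,-.030,.213))))
print(find(shot('scene'),'pedal_tread'))
print(rel(**ped(0,.12)))
h=ped(0,.12);print(rel(**ped(0),base=(h['pos'],h['Rt'])))
h=ped(0)
for f in [3,6,9,12,15,18,21,24,26]: print(f,rel(**ped(f),base=(h['pos'],h['Rt'])))
E
```

```text
valve p 0.94 ang 2.1 r 0.056 y -0.027
px 163.35985686021058 115.18524477552582 0deg (np.float64(168.72521529758785), np.float64(118.29733977093264))
[(0.89, [0.5241, -0.1225, 0.0876])]
([-0.0, 22.0, 0.0], [-157.1, -130.0, 200.0])
([0.0, 0.0, 0.0], [-0.0, -0.0, 120.0])
3 ([0.0, -3.0, -0.0], [1.5, -0.0, -4.1])
6 ([0.0, -6.0, -0.0], [3.2, -0.0, -8.2])
9 ([0.0, -9.0, -0.0], [5.2, 0.0, -12.1])
12 ([0.0, -12.0, 0.0], [7.3, -0.0, -16.0])
15 ([-0.0, -15.0, 0.0], [9.7, -0.0, -19.7])
18 ([-0.0, -18.0, 0.0], [12.2, -0.0, -23.3])
21 ([-0.0, -21.0, 0.0], [14.9, -0.0, -26.8])
24 ([0.0, -24.0, -0.0], [17.8, -0.0, -30.1])
26 ([-0.0, -26.0, 0.0], [19.8, -0.0, -32.2])
```

In the tool's units: 200 mm is 0.25, -120 mm is -0.15, 22 degrees is 0.0611.

Call:
send_rows:
  rows: "0 0 0 -0.075 -0.0375 0 1;0 0 0 -0.15 -0.075 0 1;0 0.0278 0 -0.1963 -0.1125 0.05 1;0 0.0556 0 -0.1963 -0.1625 0.1125 1;0 0.0611 0 -0.1963 -0.1625 0.175 1;0 0.0611 0 -0.1963 -0.1625 0.25 1;0 0.0611 0 -0.1963 -0.1625 0.25 1;0 0.0611 0 -0.1963 -0.1625 0.25 1"

```text
time: 20.68
eef_pos: [0.4998, -0.1957, 0.1929]
tcp_rot: [0.783, 0.592, 0.153, -0.113]
contact_force: [0.6, 0.0, 0.6]
opening: 0.999
finger_force: 0.0
```

Run:
```python
from h import *
p=shot('wrist'); print(rel(**ped(0)),find(p,'pedal_tread'),find(p,'pedal'))
# lateral centre of the pedal: Lab-like row profile at the tread
u,v=proj(p,cw(q,(-.176,0,.085))); print(u,v,proj(p,cw(q,(-.176,.022,.085))),proj(p,cw(q,(-.176,-.022,.085))))
g=cv2.cvtColor(p['color'],cv2.COLOR_RGB2GRAY)
r=int(v); print(g[r-6:r+7:4,int(u)-60:int(u)+60:3])
```

```text
([0.3, 0.1, 0.1], [-0.4, -3.1, 123.6]) [(0.61, [0.5159, -0.128, 0.0864])] [(0.8, [0.5132, -0.1244, 0.0918])]
316.28395321034503 234.77716825307257 (np.float64(279.54511576128493), np.float64(234.71842585639834)) (np.float64(352.994419178512), np.float64(234.83586528606907))
[[152 102  82  80  82  82  81 104 142 110  62  64  64  65  65  65  65  65
   66  65  65  66  67  66  65  65  67  67  67  64 153 151 151 152 154 152
  150 152 151 156]
 [153 140  83  80  80  81  83 107 142 143 141  64  79 133 135 139 112 141
  137  68 111 133 137 120  79 133 132  98 123 132 151 151 151 154 152 153
  152 152 155 151]
 [153  76  82  80  80  83  84 109 141 142 136 137 135 134 135 138 142 142
  138 142 140 138 139 143 140 138 143 145 147 145 150 151 149 152 151 154
  152 150 154 149]
 [151 122  81  80  81  82  82 111 141 141 135 137 135 134 135 138 142 141
  138 142 140 138 139 143 141 138 142 143 147 144 150 150 148 152 153 154
  152 151 152 153]]
```

In the tool's units: 122 mm is 0.1525, 90 mm is 0.1125.

Call:
send_rows:
  rows: "0 0 0 0 -0.0038 0.0625 1;0 0 0 0 -0.0038 0.1125 1;0 0 0 0 -0.0038 0.1525 1;0 0 0 0 -0.0038 0.1525 0.3;0 0 0 0 -0.0038 0.1525 -1;0 0 0 0 -0.0038 0.1525 -1;0 0 0 0 -0.0038 0.1525 -1;0 0 0 0 -0.0038 0.1525 -1"
  grip_force: 80

```text
time: 21.82
eef_pos: [0.5094, -0.1523, 0.08]
tcp_rot: [0.783, 0.592, 0.153, -0.113]
contact_force: [-3.0, -0.7, 6.2]
opening: 0.5
finger_force: 82.1
```

Run:
```python
from h import *
print(rel(**ped(0)))
```

```text
([0.2, 0.1, 0.0], [0.6, 0.8, 1.3])
```

Gripped at about 43 mm, which matches the pedal width. Lifting along the hinge arc.

In the tool's units: -26.8 mm is -0.0335, -23.3 mm is -0.0291, -21 degrees is -0.0583.

Call:
send_rows:
  rows: "0 -0.0083 0 0.0019 0 -0.0051 -1;0 -0.0167 0 0.004 0 -0.0103 -1;0 -0.025 0 0.0065 0 -0.0151 -1;0 -0.0333 0 0.0091 0 -0.02 -1;0 -0.0417 0 0.0121 0 -0.0246 -1;0 -0.05 0 0.0153 0 -0.0291 -1;0 -0.0583 0 0.0186 0 -0.0335 -1;0 -0.0583 0 0.0186 0 -0.0335 -1"

```text
time: 22.82
eef_pos: [0.5105, -0.1485, 0.1098]
tcp_rot: [0.798, 0.603, 0.007, -0.003]
contact_force: [-0.6, -4.2, 3.7]
opening: 0.5
finger_force: 83.4
```

Run:
```python
from h import *
h=ped(21)
for f in [23,25,27,28]: print(f,rel(**ped(f),base=(h['pos'],h['Rt'])))
for f in range(15,24,2): print(f,rel(**ped(f)))
```

```text
23 ([-0.0, -2.0, 0.0], [1.0, -0.0, -2.8])
25 ([0.0, -4.0, -0.0], [2.1, -0.0, -5.5])
27 ([0.0, -6.0, -0.0], [3.2, 0.0, -8.2])
28 ([-0.0, -7.0, -0.0], [3.9, 0.0, -9.5])
15 ([0.2, 6.1, 0.0], [-1.5, 0.8, 8.9])
17 ([0.2, 4.1, 0.0], [-0.8, 0.8, 6.1])
19 ([0.2, 2.1, 0.0], [-0.1, 0.8, 3.2])
21 ([0.2, 0.1, 0.0], [0.8, 0.8, 0.4])
23 ([0.2, -1.9, -0.0], [1.8, 0.8, -2.3])
```

In the tool's units: -5.5 mm is -0.0069, -4.1 mm is -0.0051, -4 degrees is -0.0111.

Call:
send_rows:
  rows: "0 -0.0028 0 0.0006 0 -0.0018 -1;0 -0.0056 0 0.0013 0 -0.0035 -1;0 -0.0083 0 0.0019 0 -0.0051 -1;0 -0.0111 0 0.0026 0 -0.0069 -1"

```text
time: 23.32
eef_pos: [0.5107, -0.1472, 0.1135]
tcp_rot: [0.798, 0.602, -0.02, 0.018]
contact_force: [3.3, -9.5, -8.9]
opening: 0.499
finger_force: 82.1
```

Run:
```python
from h import *
for f in [21,23,25]: print(f,rel(**ped(f)))
for n in ['scene','top','wrist']: print(find(shot(n),'pedal_tread'))
print(ctrl.get_state()['contact_force'],ctrl.get_state()['wrist_torque'])
```

```text
21 ([0.3, 4.1, -0.1], [-0.3, 0.9, 4.1])
23 ([0.3, 2.1, -0.1], [0.5, 0.9, 1.3])
25 ([0.3, 0.1, -0.1], [1.4, 0.9, -1.5])
[(0.72, [0.6724, -0.1634, 0.0243]), (0.64, [0.5268, -0.1175, 0.1082])]
[(0.44, [0.5197, -0.0778, 0.1038])]
[(0.83, [0.5168, -0.1239, 0.1095])]
[ 1.64377278 -7.87211063 -3.15870488] [-0.52633272 -0.5015584   0.05598593]
```

In the tool's units: -5.5 mm is -0.0069, -4 mm is -0.005, -1 degrees is -0.0028.

Call:
send_rows:
  rows: "0 -0.0014 0 0.0005 0 -0.0025 -1;0 -0.0028 0 0.001 0 -0.005 -1;0 -0.0028 0 0.001 0 -0.0069 -1;0 -0.0028 0 0.001 0 -0.0069 -1"

```text
time: 24.12
eef_pos: [0.5106, -0.147, 0.1139]
tcp_rot: [0.798, 0.602, -0.027, 0.025]
contact_force: [12.7, -16.3, -29.2]
opening: 0.494
finger_force: 86.3
```

Run:
```python
from h import *
for f in [23,25]: print(f,rel(**ped(f)))
print(ctrl.get_state()['contact_force'])
```

```text
23 ([0.4, 3.2, -0.1], [0.4, 1.1, 1.6])
25 ([0.4, 1.2, -0.1], [1.2, 1.1, -1.2])
[ 12.67753473 -16.33583737 -29.18540859]
```

At the hard stop (29 N, no further motion). Release, retreat and check.

In the tool's units: -220 mm is -0.275, -170 mm is -0.2125.

Call:
send_rows:
  rows: "0 0 0 0 0 0.0038 -1;0 0 0 0 0 0.0038 1;0 0 0 0 0 0.0038 1;0 0 0 0 0 0.0038 1;0 0 0 -0.0125 0 -0.0625 1;0 0 0 -0.025 0 -0.1375 1;0 0 0 -0.025 0 -0.2125 1;0 0 0 -0.025 0 -0.275 1"

```text
time: 25.12
eef_pos: [0.5089, -0.1483, 0.3428]
tcp_rot: [0.797, 0.602, -0.027, 0.022]
contact_force: [0.5, -1.0, -0.1]
opening: 0.999
finger_force: 0.0
```

Run:
```python
from h import *
for n in ['scene','top','wrist']: 
  p=shot(n); print(find(p,'pedal_tread'),find(p,'pedal'))
print(ctrl.get_state()['contact_force'])
print(rel([.668,-.0828,.3909],np.degrees(q[2])))
```

```text
[(0.86, [0.522, -0.1342, 0.1094])] [(0.92, [0.5175, -0.1327, 0.1113])]
[(0.76, [0.5088, -0.0999, 0.1136])] [(0.53, [0.5105, -0.0964, 0.1113])]
[(0.56, [0.5171, -0.13, 0.1136])] [(0.77, [0.5178, -0.1274, 0.1184]), (0.26, [0.5243, -0.0641, 0.1101])]
[ 0.38828005 -0.57394068 -0.44534596]
([-0.2, 4.0, -0.0], [102.8, 135.6, -61.4])
```

In the tool's units: 136 mm is 0.17, 103 mm is 0.1288, 4 degrees is 0.0111.

Call:
send_rows:
  rows: "0 0 0 0 0.075 -0.0763 1;0 0.0111 0 0.0625 0.125 -0.0763 1;0 0.0111 0 0.1288 0.17 -0.0763 1;0 0.0111 0 0.1288 0.17 -0.0763 1;0 0.0111 0 0.1288 0.17 -0.0763 1;0 0.0111 0 0.1288 0.17 -0.0763 1"

```text
time: 26.32
eef_pos: [0.6681, -0.0837, 0.3928]
tcp_rot: [0.798, 0.602, -0.001, -0.0]
contact_force: [-0.8, 0.2, 0.3]
opening: 0.998
finger_force: 0.0
```

Run:
```python
from h import *
p=shot('wrist','w7.png'); vang(p); im=p['color'].astype(int)
u0,v0=map(int,proj(p,cw(q,(0,-.03,.209)))); w=im[v0-40:v0+40,u0-40:u0+40]
m=(w[...,0]-w[...,2]>60)&(w[...,0]>110); y,x=np.where(m); print('brass',m.sum(),x.mean()+u0-40,y.mean()+v0-40,'range',y.min()+v0-40,y.max()+v0-40)
for a in [-5,0,5]: r=np.radians(a); print(a,[proj(p,cw(q,(.051*np.sin(r),yy,.158+.051*np.cos(r)))) for yy in (-.025,-.030,-.037)])
d=w.max(axis=2); 
for yy in range(20,62,2): print(yy+v0-40,d[yy,28:60:2])
S0=np.load('scene.npy',allow_pickle=True).item()
S=shot('scene'); t0=cv2.cvtColor(S0['color'][190:225,250:292],cv2.COLOR_RGB2GRAY); g=cv2.cvtColor(S['color'][180:240,240:302],cv2.COLOR_RGB2GRAY)
r=cv2.matchTemplate(g,t0,cv2.TM_CCOEFF_NORMED); print(cv2.minMaxLoc(r),'expect loc (10,10)')
print(find(S,'pedal_tread'))
```

```text
valve p 0.86 ang 1.3 r 0.055 y -0.028
brass 66 183.5 130.71212121212122 range 110 156
-5 [(np.float64(166.89929194266298), np.float64(124.27644701769138)), (np.float64(173.9649179366401), np.float64(124.27142172519237)), (np.float64(183.85682574647907), np.float64(124.2643862933481))]
0 [(np.float64(166.13412614289516), np.float64(117.74044662211452)), (np.float64(173.2351172664995), np.float64(117.73538748306727)), (np.float64(183.17653657312053), np.float64(117.72830466579232))]
5 [(np.float64(165.55625559290814), np.float64(111.14067689228746)), (np.float64(172.68390190067083), np.float64(111.1355899512501)), (np.float64(182.66263870380268), np.float64(111.12846821097943))]
97 [127 125 125 124 125 124 124 123 124 124 125 124 124 124 124 124]
99 [111 129 129 129 128 128 128 128 127 127 128 128 127 128 127 128]
101 [132 132 131 132 132 132 132 132 131 131 131 132 130 130 130 130]
103 [136 133 133 134 134 134 135 134 133 133 133 133 133 134 134 132]
105 [140 136 136 136 135 137 136 138 138 137 137 137 137 136 137 137]
107 [118 137 137 141 142 143 143 143 141 138 138 138 138 137 137 1
[... 487 characters left out ...]
3 134]
123 [ 46  70  62  24  10  10  13  11  19  63  72  69 116 132 131 132]
125 [ 72  70  69  71  71  72  70  71  70  69  69  69  63 130 129 129]
127 [ 70  69  69  67  68  69  69  70  68  69  68  64 127 124 125 124]
129 [ 66  67  64 124  95  65  64  68  68  67  63 103 119 119 119 120]
131 [ 57  65  62  97 117 118 117  92 101 118 116 114 114 114 115 115]
133 [ 53 114 111 110 108 109 110 111 111 109 111 111 108 109 109 111]
135 [ 53  88 101  99 101 101 101 102 103 102 103 102 103 102 102 102]
137 [53 52 87 89 89 90 89 89 91 92 91 92 91 91 90 91]
(-0.3228221833705902, 0.3229728043079376, (20, 3), (0, 11)) expect loc (10,10)
[(0.94, [0.5217, -0.1243, 0.1106]), (0.22, [0.6696, -0.1627, 0.0255])]
```

Call:
send_rows:
  rows: "0 0 0 0.075 0 -0.025 1;0 0 0 0.15 0 -0.025 1;0 0 0 0.225 0 -0.025 1;0 0 0 0.3 0 -0.025 1;0 0 0 0.325 0 -0.025 1;0 0 0 0.325 0 -0.025 1;0 0 0 0.325 0 -0.025 1"

```text
time: 27.4
eef_pos: [0.7399, 0.1652, 0.4134]
tcp_rot: [0.799, 0.602, -0.0, 0.0]
contact_force: [0.5, -0.0, 0.5]
opening: 1.001
finger_force: 0.0
```

Run:
```python
from h import *
for nm,(a,b,c,d) in {'scene':(190,225,250,292),'top':(250,285,352,392)}.items():
  P0=np.load(nm+'.npy',allow_pickle=True).item(); P=shot(nm)
  t0=cv2.cvtColor(P0['color'][a:b,c:d],cv2.COLOR_RGB2GRAY); g=cv2.cvtColor(P['color'][a-10:b+10,c-10:d+10],cv2.COLOR_RGB2GRAY)
  r=cv2.matchTemplate(g,t0,cv2.TM_CCOEFF_NORMED); print(nm,cv2.minMaxLoc(r),'at10',r[8:13,8:13].round(3).tolist(), cv2.absdiff(t0,g[10:-10,10:-10]).mean())
  print(find(P,'pedal_tread'))
  for t in ['gauge','bearing','seal']: print(t,find(P,t)[:1])
```

```text
scene (0.025114353746175766, 0.9980325102806091, (0, 20), (10, 10)) at10 [[0.7020000219345093, 0.656000018119812, 0.7070000171661377, 0.7559999823570251, 0.6589999794960022], [0.7039999961853027, 0.7850000262260437, 0.9020000100135803, 0.859000027179718, 0.6650000214576721], [0.6880000233650208, 0.871999979019165, 0.9980000257492065, 0.8740000128746033, 0.6850000023841858], [0.6790000200271606, 0.8560000061988831, 0.8970000147819519, 0.7910000085830688, 0.7129999995231628], [0.6869999766349792, 0.765999972820282, 0.7200000286102295, 0.6769999861717224, 0.7170000076293945]] 16.112244897959183
[(0.88, [0.5166, -0.133, 0.1086])]
gauge [(0.7, [0.7285, -0.0189, 0.0273])]
bearing [(0.62, [0.6697, -0.1617, 0.0228])]
seal [(0.81, [0.453, -0.3254, 0.0123])]
top (-0.30649638175964355, 0.9966482520103455, (0, 20), (10, 10)) at10 [[0.8629999756813049, 0.8740000128746033, 0.8859999775886536, 0.8650000095367432, 0.8109999895095825], [0.9150000214576721, 0.9470000267028809, 0.9629999995231628, 0.9319999814033508, 0.8709999918937683], [0.9110000133514404, 0.968999981880188, 0.996999979019165, 0.9670000076293945, 0.9160000085830688], [0.8460000157356262, 0.9229999780654907, 0.9589999914169312, 0.9430000185966492, 0.9160000085830688], [0.7519999742507935, 0.8320000171661377, 0.8669999837875366, 0.8640000224113464, 0.8629999756813049]] 18.135714285714286
[(0.82, [0.5155, -0.1292, 0.1142])]
gauge [(0.62, [0.7196, -0.0145, 0.0304])]
bearing [(0.9, [0.6631, -0.1586, 0.0286])]
seal [(0.98, [0.4469, -0.3207, 0.0117])]
```

The pedal matches its initial brake-on picture exactly (0.998), and the gauge, bearing and seal have not moved. Handing in.

```bash
python3 -c "
from plant import ctrl; print(ctrl.sign_off())"
```

```text
the job is handed in; nothing more can be done
None
```

The job is handed in: I let the brake fully off, turned the wheel by the tyre until the valve stem was within about 1° of the top, and put the brake fully on again against its stop; the gauge, bearing and seal re-measured where they were, and I did not re-check the other goods.

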